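# Start a towing eye in the deep sleeve of a crash box

### The job

Take the steel towing eye out of the wooden tool block and screw it into the crash box on the bench: lower it nose first down the deep sleeve, feel for the caged nut at the bottom, start the thread straight without forcing it, and turn it clockwise until its collar sits flat on the sleeve's rim. Then let go of it, and leave the other tools where they are.

Things in the scene. Friction and masses are not known exactly. Their poses are not given: they have to be found in the camera images.
- tow_eye: Forged steel towing eye, 189 mm long, about 0.55 kg, standing nose down in one of the tool block's two holes (which one varies). Origin: tip of the nose, on the axis; z up the shank. Upward: blunt nose 16 mm across, 11 mm long (1.5 mm bevel at its tip); thread 22 mm across, 11 to 29 mm; shank 20 mm across; collar 52 mm across, 125.5 to 132.5 mm; ring above.
- eye_ring (a point): Centre of the towing eye's ring, 159.5 mm above its nose tip. The ring stands upright: 58 mm outside, hole 27 mm, top 29 mm above this point, and 16 mm thick. Its flat faces look along the towing eye's own +x and -x: grip it across x (on the arc 14 to 29 mm above this point) or, 58 mm wide, across y. At the start its x is within 1.5 rad of the block's x.
- collar (a point): Centre of the underside of the towing eye's collar, 125.5 mm above its nose tip, on its axis; axes as the towing eye's. The thread below is a coarse right-hand rope thread, two starts opposite one another: a full turn clockwise (seen from above) takes it down 14 mm; round ridges 3 mm high. Until home it turns with next to no torque; home, it lies on the sleeve's rim and turns no further.
- crash_box: Aluminium bumper crash box, 90 x 76 mm in plan (x, y), top edge 139 mm above the bench, its flange bolted to a heavy steel plate 200 x 170 x 12 mm; it does not move. A steel sleeve stands upright on its z axis (38 mm bore, 47 mm outside) with a caged nut at the bottom. Origin: centre of the plate's underside, at bench level; z up.
- sleeve_mouth (a point): Centre of the sleeve's mouth, level with its rim, 149 mm above the bench; z up along the sleeve. With the nose on the nut's flat top, beside the bore, the collar stands 24.5 mm above this; caught on a ridge just inside, 16 to 24 mm; with the nose through the bore and the threads resting on one another but not caught, 5 to 12 mm, according to how the thread starts meet. From there home is 1/3 to 7/8 turn clockwise (from above).
- nut_seat (a point): Point on the sleeve's axis level with the nut's flat top, 101 mm below the rim. The nut (bore 24 mm, 18 mm clear between its thread ridges, which begin 1 mm down) stands 4 to 6 mm off this point, unseen, to a side not known: feel for it. It is stiff in its cage (12 N or more to shift it) and cannot turn. Where its thread starts point is unknown. Radial play in the thread is about 1 mm.
- tool_block: Fixed wooden block 75 x 175 x 52 mm (x, y, z) with two round holes, 27 mm wide and 40 mm deep, 50 mm to either side of its middle along its y. Origin: centre of its underside; z up.
- punch: Dark steel drift punch, 16 mm thick, 120 mm long, standing upright in the block's other hole, its top 132 mm above the bench. Leave it there. Origin: its lower end, on its axis.
- spray_can: Spray can 52 mm wide, 172 mm high, standing at the far side of the bench; leave it. Origin: centre of its underside.
- tape_measure: Black tape measure 72 x 36 x 66 mm at the far side of the bench; leave it. Origin: centre of its underside.
- wrench: Steel spanner 200 mm long, lying flat at the far side of the bench; leave it. Origin: its middle, underside.

How it is judged:
On the way:
1. the towing eye's nose is well down inside the sleeve (z of collar in the frame of sleeve_mouth below 0.06 m and z of tow_eye in the frame of sleeve_mouth below -0.05 m and horizontal distance between tow_eye and sleeve_mouth below 0.01 m), for 0.1 s.
At the end, for the whole second after the job is handed in: The towing eye is screwed down: its collar's underside is within 2.5 mm of the sleeve's rim, its axis within 9 mm of the sleeve's axis and within 3.4 degrees of upright, at rest and released; the punch still stands in the tool block (z of collar in the frame of sleeve_mouth below 0.0025 m and horizontal distance between collar and sleeve_mouth below 0.009 m and angle between tow_eye's own z axis and vertical below 0.06 rad and linear speed of tow_eye below 0.02 m/s and angular speed of tow_eye below 0.3 rad/s and horizontal distance between punch and tool_block below 0.07 m); the robot touches nothing.
It fails at once if the towing eye is forced: pressed on the crash box, its sleeve or its nut with more than 60 N while its collar is still more than 3 mm off the rim (contact force between tow_eye and crash_box above 60 N and z of collar in the frame of sleeve_mouth above 0.003 m).
It fails at once if a bystander (punch, spray can, tape measure or spanner) is shifted by more than 40 mm (distance of any of punch, spray_can, tape_measure, wrench from where it was at the start of the episode above 0.04 m).
It also fails if it takes over 72 s, if anything falls off the work surface, if the arm or the gripper's body presses on something with over 40 N, if the wrist force passes 120 N, or if a joint passes its speed limit or range.

### The arm

A 6-joint arm with a two-finger parallel gripper is mounted at the origin on the work surface. World frame = base frame: x ahead of the robot, y to its left, z up, the work surface at z = 0. Lengths are in m, angles in rad, forces in N, time in s.
With the tool pointing down it reaches from about 0.3 to 0.775 m from the base axis. Payload 14.6 kg.
Tool frame: the origin (TCP) lies midway between the tips of the shut fingers; the grasp point (between the pads) lies 19 mm behind it; z points along the fingers, y is the line along which they close (so a half turn about z gives the same grasp; the last joint's range is limited). The gripper opens to 94 mm and grips with 3 to 60 N. Pads are 16 mm wide; open, the fingers measure 119 mm over their backs; the gripper's body (75 mm by 177 mm) begins 78 mm behind the grasp point.
Start: joints at [-1.243, 0.3, 1.521, -0, 1.321, -0.067], TCP at [0.212, -0.508, 0.205] pointing down, gripper open.
Joint ranges: [-3.03, 3.03], [-0.79, 2.21], [0.23, 2.52], [-1.04, 4.18], [0, 3.07], [-2.55, 2.55]. Speed limits (rad/s): [2.22, 2.22, 2.57, 3.14, 3.14, 3.14].

### API

Orientations are given as [roll, pitch, yaw] about the fixed x, y, z axes, in that order (R = Rz(yaw) Ry(pitch) Rx(roll)).
In Python, from station import * gives the robot as it stands.
- The arm moves only by the tool send_rows, never from a script. Its argument "targets" is a list of rows, each an object of numbers: "x", "y", "z": the shift along the world's x, y, z in units of 0.2 m (1.0 is 0.2 m); "spin": the turn about the world's z in units of pi/2 rad (1.0 is pi/2 rad); "claw": the finger opening in mm, from 0 to 94. A call has 1 to 20 rows; each row shifts and turns the commanded pose from where the row before left it; what a row does not reach is not made up. A row lasts 1/10 s, in which the tool goes at most 50 mm and 8.59 degrees, less where a joint would pass 70% of its speed; a pose out of reach is approached as far as the arm can. A call with a number of a shift or a turn outside -1 to 1 is refused whole. A call with a gripper value outside its range is refused whole. The fingers move at their own pace and stop on an object; "force" is the grip in N (left out, the last holds). Time passes only in rows, so rows that do not move let the fingers close. It gives the time, the measured TCP pose, the force, the opening and the grip force at its end, in the units of the state.
- get_obs(): the state, without advancing time (a new reading comes with each control period).
- camera(name): name is "scene" or "top"; returns the picture (384x512x3 uint8, blue, green, red); there is no depth.
- camera_model(name): a dict with "fovy" (degrees; the focal length in pixels is half the picture's height over the tangent of half this angle, whatever the lens; pixels are square), "cx", "cy" (the principal point, pixels), "T" (4x4, takes a point from camera to world coordinates). Camera axes: x right, y down, z forward; pixel columns grow to the right and rows downward; lengths in m; the calibration is good to about 2 mm. A picture is of the moment at which its call begins. camera_model takes no time and is no camera call.
- hand_in(): hands the job in; it is judged then, once.
The state is a dict: "time_s": time; "qpos": joint angles; "joint_vel": joint speeds; "tau": joint torques, N m; "ee_pos": TCP position; "eef_rot": TCP orientation; "force": force on the tool from outside, world axes, zero at the start; "moment": the same for the moment, N m; "grip_width": finger opening in m; "grip_force": force on a finger pad.
Only numpy, scipy, OpenCV 4.12 (cv2) and the standard library are available. Lean on these libraries where they do the work, as an engineer would, in place of code of your own. Each camera call takes 0.05 s, during which the arm holds its last target. There are 200 camera calls.

## Working session

There is one attempt and no reset: what is moved stays moved. The work goes in short steps, Python scripts to look and compute and a tool call to move; the robot and the scene stay as the last step left them, time stands still between calls to the robot, and variables do not carry over. Pictures are saved under pics/ and viewed, at most 10 in all, crops included, and the job is handed in when it is done.

Besides the shell and the picture viewer there is one more tool, called after "Call:" by a JSON object that holds its "name" and its "arguments", one argument or row to a line. send_rows: Moves the arm, as the interface text tells. Its arguments: {"type":"object","properties":{"targets":{"type":"array"},"force":{"type":"number"}},"required":["targets"]}

```bash
mkdir -p pics; python3 - <<'E'
from station import *
import cv2,numpy as np
for n in("scene","top"):
    cv2.imwrite(f"pics/{n}0.png",camera(n)); m=camera_model(n); print(n,{k:(np.round(v,4).tolist() if k=="T" else v) for k,v in m.items()})
print(get_obs())
E
```

```text
scene {'fovy': 48.02667911145091, 'cx': 261.8462518612266, 'cy': 191.2679439129788, 'T': [[0.6331, 0.5327, -0.5616, 1.1509], [0.774, -0.4251, 0.4693, -0.4246], [0.0113, -0.7318, -0.6814, 0.7532], [0.0, 0.0, 0.0, 1.0]]}
top {'fovy': 48.49375259001982, 'cx': 255.35500250016653, 'cy': 197.19894406126164, 'T': [[-0.0272, -0.9802, 0.1961, 0.3695], [-0.9996, 0.0252, -0.0124, 0.0433], [0.0072, -0.1964, -0.9805, 1.2675], [0.0, 0.0, 0.0, 1.0]]}
{'time_s': 0.1, 'qpos': array([-1.24262072e+00,  3.00438383e-01,  1.52149904e+00, -3.81581695e-05,
        1.32072889e+00, -6.65737179e-02]), 'joint_vel': array([ 1.79882159e-03, -1.48349285e-03, -2.45165860e-03, -4.65441502e-04,
       -6.32306711e-04, -5.52739540e-05]), 'tau': array([ 1.27594367e-04, -5.32649338e+01, -3.53288341e+01,  7.09357532e-02,
        2.35033332e-02, -4.74341743e-05]), 'ee_pos': array([ 0.21144219, -0.5074761 ,  0.20493899]), 'eef_rot': array([-3.14051892e+00, -3.45452089e-05,  3.94758768e-01]), 'force': array([ 0.81377334,  0.49556867, -0.01265162]), 'moment': array([-0.02751588,  0.02290617, -0.00827871]), 'grip_force': 0.0, 'grip_width': 0.09415434834921173}
```

View pics/scene0.png

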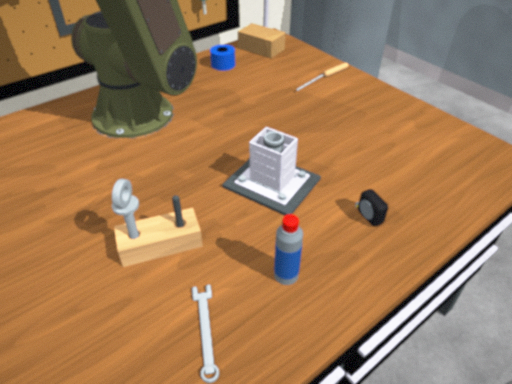

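View pics/top0.png

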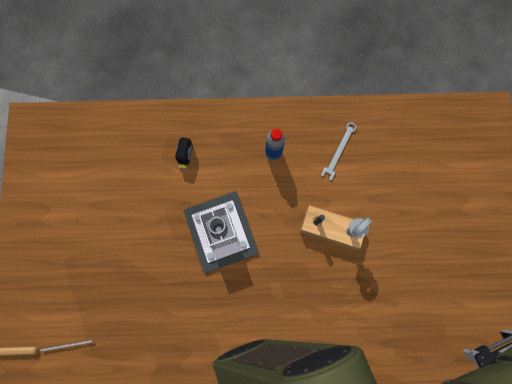

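The scene view shows the eye at about (125,205), the punch at (177,212) and the sleeve mouth at (273,140). In the top view they are at (358,228), (319,220) and (217,227). I'll enlarge both areas.

```bash
python3 - <<'E'
import cv2,numpy as np
t=cv2.imread("pics/top0.png");s=cv2.imread("pics/scene0.png")
f=lambda im,x,y,w,h,k:cv2.resize(im[y:y+h,x:x+w],None,fx=k,fy=k,interpolation=cv2.INTER_CUBIC)
a=f(t,180,190,200,90,4); cv2.imwrite("pics/c1.png",a)
b=f(s,100,170,110,100,4);c=f(s,235,120,90,100,4); cv2.imwrite("pics/c2.png",np.hstack([b,c]))
E
```

```text
(no output)
```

View pics/c1.png

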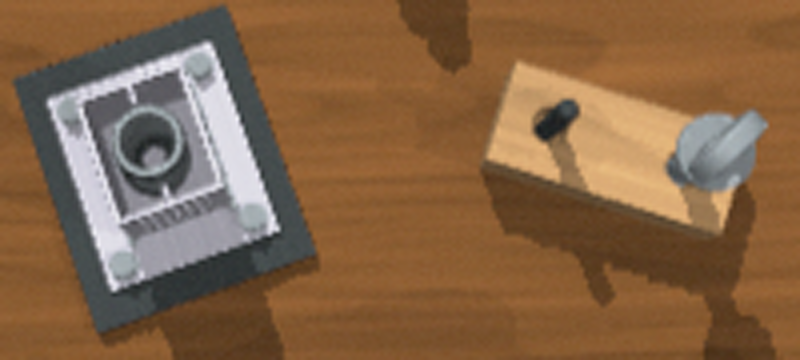

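View pics/c2.png

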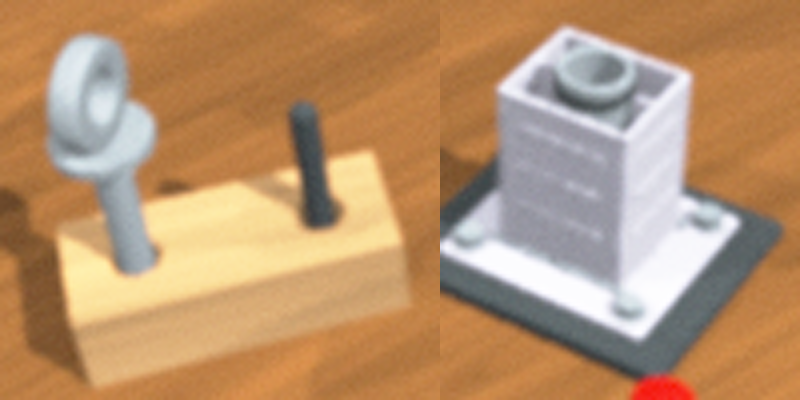

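```bash
cat > h.py <<'E'
import cv2,numpy as np,json
from station import *
def proj(n,P):
    m=camera_model(n);f=192/np.tan(np.radians(m["fovy"]/2));q=(np.asarray(P)-m["T"][:3,3])@m["T"][:3,:3]
    return np.c_[m["cx"]+f*q[:,0]/q[:,2],m["cy"]+f*q[:,1]/q[:,2]]
def ray(n,u,z):
    m=camera_model(n);f=192/np.tan(np.radians(m["fovy"]/2));d=m["T"][:3,:3]@[(u[0]-m["cx"])/f,(u[1]-m["cy"])/f,1]
    o=m["T"][:3,3];return o+d*(z-o[2])/d[2]
E
python3 - <<'E'
from h import *
T=lambda x,y:(180+(x-1.5)/4,190+(y-1.5)/4)
S=lambda x,y:(100+(x-1.5)/4,170+(y-1.5)/4)
C=lambda x,y:(235+(x-441.5)/4,120+(y-1.5)/4)
print("sleeve",ray("top",T(150,143),.149)[:2],ray("scene",C(596,73),.149)[:2])
print("collar",ray("top",T(716,152),.141)[:2],ray("scene",S(102,139),.141)[:2])
bt=[ray("top",T(*p),.052)[:2] for p in[(518,62),(483,160),(718,236)]]
bs=[ray("scene",S(*p),.052)[:2] for p in[(60,228),(372,152),(402,243),(80,320)]]
print("block",np.round(bt,4).tolist(),np.round(bs,4).tolist())
print("punch top",ray("top",T(568,108),.132)[:2],ray("scene",S(303,106),.132)[:2])
E
```

```text
sleeve [0.51995441 0.13211405] [0.52633014 0.13121551]
collar [ 0.50512731 -0.24347409] [ 0.5048671  -0.24207138]
block [[0.5851, -0.1273], [0.5145, -0.0985], [0.4558, -0.2631]] [[0.4601, -0.2646], [0.5166, -0.1002], [0.5858, -0.1253], [0.5264, -0.2848]]
punch top [ 0.53859615 -0.14813288] [ 0.53797976 -0.14695875]
```

```bash
python3 - <<'E'
from h import *
T=lambda x,y:(180+(x-1.5)/4,190+(y-1.5)/4)
C=lambda x,y:(235+(x-441.5)/4,120+(y-1.5)/4)
print("box top",[np.round(ray("top",T(*p),.139)[:2],4).tolist() for p in[(84,105),(182,68),(222,190),(120,222)]])
print("box sc",[np.round(ray("scene",C(*p),.139)[:2],4).tolist() for p in[(567,28),(690,75),(627,140),(500,90)]])
print("plate",[np.round(ray("top",T(*p),.012)[:2],4).tolist() for p in[(15,80),(224,7),(318,255),(104,333)]])
a=np.linspace(0,2*np.pi,60);c,s=np.cos(a),np.sin(a)
im={n:cv2.imread(f"pics/{n}0.png") for n in("top","scene")}
roi={"top":(340,205,380,245),"scene":(105,172,145,236)}
def sil(n,x,y,yaw):
    R=np.array([[np.cos(yaw),-np.sin(yaw),0],[np.sin(yaw),np.cos(yaw),0],[0,0,1]])
    m=np.zeros((384*4,512*4),np.uint8)
    def F(P,v=255,hull=True):
        p=proj(n,P@R.T+[x,y,.012]);p=np.int32(p*4+1.5)
        cv2.fillPoly(m,[cv2.convexHull(p) if hull else p],v)
    cy=lambda r,z0,z1:np.vstack([np.c_[r*c,r*s,0*a+z] for z in(z0,z1)])
    F(cy(.010,.042,.1255));F(cy(.026,.1255,.1325))
    k=np.zeros_like(m);K=m.copy();m[:]=0
    F(np.vstack([np.c_[0*a+x0,.029*c,.1595+.029*s] for x0 in(-.008,.008)]))
    h=[]
    out=m.copy()
    for x0 in(-.008,.008):
        m[:]=0;F(np.c_[0*a+x0,.0135*c,.1595+.0135*s]);h.append(m.copy())
    out[(h[0]>0)&(h[1]>0)]=0
    return cv2.resize(np.maximum(K,out),(512,384),interpolation=cv2.INTER_AREA)/255.
best=[]
M={}
for n in im:
    hsv=cv2.cvtColor(im[n],cv2.COLOR_BGR2HSV);M[n]=((hsv[...,1]<75)&(hsv[...,2]>70)).astype(float)
for yaw in np.arange(-1.9,1.3,.05):
  for dx in(-.002,0,.002):
   for dy in(-.002,0,.002):
    e=[]
    for n in im:
        x0,y0,x1,y1=roi[n];e.append(np.abs(sil(n,.505+dx,-.2425+dy,yaw)-M[n])[y0:y1,x0:x1].sum())
    best.append((sum(e),round(yaw,2),dx,dy,*np.round(e,0)))
best.sort()
for b in best[:12]:print(b)
b=best[0]
out=[]
for n in im:
    x0,y0,x1,y1=roi[n];k=7
    g=cv2.resize(im[n][y0:y1,x0:x1],None,fx=k,fy=k);q=cv2.resize(sil(n,.505+b[2],-.2425+b[3],b[1])[y0:y1,x0:x1],None,fx=k,fy=k)
    cs,_=cv2.findContours((q>.5).astype(np.uint8),cv2.RETR_LIST,cv2.CHAIN_APPROX_NONE);cv2.drawContours(g,cs,-1,(0,0,255),1)
    g=cv2.copyMakeBorder(g,0,450-g.shape[0],0,0,cv2.BORDER_CONSTANT);out.append(g)
cv2.imwrite("pics/fit.png",np.hstack(out))
E
```

```text
box top [[0.548, 0.1767], [0.5714, 0.1109], [0.4887, 0.0856], [0.4694, 0.1532]]
box sc [[0.4686, 0.157], [0.5528, 0.1836], [0.5768, 0.112], [0.4935, 0.0845]]
plate [[0.5883, 0.2431], [0.64, 0.0864], [0.4527, 0.021], [0.4007, 0.1776]]Traceback (most recent call last):
  File "<stdin>", line 35, in <module>
  File "<stdin>", line 23, in sil
  File "<stdin>", line 14, in F
  File "h.py", line 4, in proj
    m=camera_model(n);f=192/np.tan(np.radians(m["fovy"]/2));q=(np.asarray(P)-m["T"][:3,3])@m["T"][:3,:3]
ValueError: time passes only in moves, steps and waits
```

```bash
cat > h.py <<'E'
import cv2,numpy as np
from station import *
CM={n:camera_model(n) for n in("top","scene")}
def proj(n,P):
    m=CM[n];f=192/np.tan(np.radians(m["fovy"]/2));q=(np.asarray(P)-m["T"][:3,3])@m["T"][:3,:3]
    return np.c_[m["cx"]+f*q[:,0]/q[:,2],m["cy"]+f*q[:,1]/q[:,2]]
def ray(n,u,z):
    m=CM[n];f=192/np.tan(np.radians(m["fovy"]/2));d=m["T"][:3,:3]@[(u[0]-m["cx"])/f,(u[1]-m["cy"])/f,1]
    o=m["T"][:3,3];return o+d*(z-o[2])/d[2]
E
python3 - <<'E'
from h import *
a=np.linspace(0,2*np.pi,60);c,s=np.cos(a),np.sin(a)
im={n:cv2.imread(f"pics/{n}0.png") for n in("top","scene")}
roi={"top":(340,205,380,245),"scene":(105,172,145,236)}
def sil(n,x,y,yaw):
    R=np.array([[np.cos(yaw),-np.sin(yaw),0],[np.sin(yaw),np.cos(yaw),0],[0,0,1]])
    x0,y0,x1,y1=roi[n]
    m=np.zeros(((y1-y0)*4,(x1-x0)*4),np.uint8)
    def F(P):
        p=np.int32((proj(n,P@R.T+[x,y,.012])-[x0,y0])*4+1.5)
        cv2.fillPoly(m,[cv2.convexHull(p)],255)
    cy=lambda r,z0,z1:np.vstack([np.c_[r*c,r*s,0*a+z] for z in(z0,z1)])
    F(cy(.010,.042,.1255));F(cy(.026,.1255,.1325))
    K=m.copy();m[:]=0
    F(np.vstack([np.c_[0*a+q,.029*c,.1595+.029*s] for q in(-.008,.008)]))
    out=m.copy();h=[]
    for q in(-.008,.008):
        m[:]=0;F(np.c_[0*a+q,.0135*c,.1595+.0135*s]);h.append(m.copy())
    out[(h[0]>0)&(h[1]>0)]=0
    return cv2.resize(np.maximum(K,out),(x1-x0,y1-y0),interpolation=cv2.INTER_AREA)/255.
best=[];M={}
for n in im:
    x0,y0,x1,y1=roi[n];hsv=cv2.cvtColor(im[n],cv2.COLOR_BGR2HSV)[y0:y1,x0:x1];M[n]=((hsv[...,1]<75)&(hsv[...,2]>70)).astype(float)
for yaw in np.arange(-1.9,1.3,.05):
  for dx in(-.002,0,.002):
   for dy in(-.002,0,.002):
    e=[np.abs(sil(n,.505+dx,-.2425+dy,yaw)-M[n]).sum() for n in im]
    best.append((round(sum(e)),round(yaw,2),dx,dy,*np.round(e,0)))
best.sort()
for b in best[:10]:print(b)
b=best[0];out=[]
for n in im:
    x0,y0,x1,y1=roi[n];k=7
    g=cv2.resize(im[n][y0:y1,x0:x1],None,fx=k,fy=k);q=cv2.resize(sil(n,.505+b[2],-.2425+b[3],b[1]),None,fx=k,fy=k)
    cs,_=cv2.findContours((q>.5).astype(np.uint8),cv2.RETR_LIST,cv2.CHAIN_APPROX_NONE);cv2.drawContours(g,cs,-1,(0,0,255),1)
    out.append(cv2.copyMakeBorder(g,0,450-g.shape[0],0,0,cv2.BORDER_CONSTANT))
cv2.imwrite("pics/fit.png",np.hstack(out))
E
```

```text
(83, np.float64(0.75), 0, 0, np.float64(32.0), np.float64(50.0))
(87, np.float64(0.8), 0, 0, np.float64(35.0), np.float64(52.0))
(92, np.float64(0.7), 0, 0, np.float64(29.0), np.float64(63.0))
(106, np.float64(0.85), 0, 0, np.float64(39.0), np.float64(66.0))
(110, np.float64(0.65), 0, 0, np.float64(30.0), np.float64(80.0))
(112, np.float64(0.75), 0.002, 0, np.float64(60.0), np.float64(52.0))
(116, np.float64(0.7), 0.002, 0, np.float64(56.0), np.float64(60.0))
(119, np.float64(0.8), 0.002, 0, np.float64(64.0), np.float64(54.0))
(123, np.float64(0.9), 0, 0, np.float64(42.0), np.float64(81.0))
(124, np.float64(0.6), 0, 0, np.float64(31.0), np.float64(94.0))
```

View pics/fit.png

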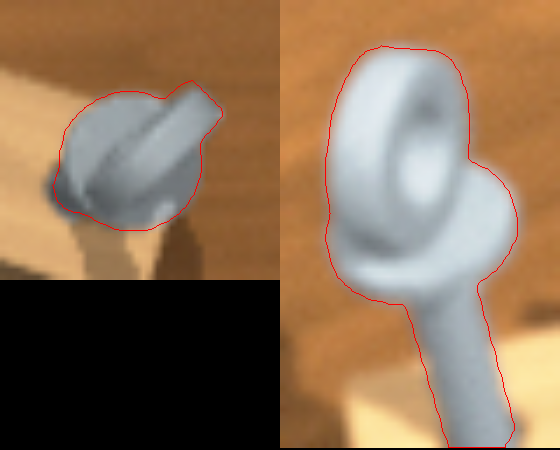

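Position (0.505, -0.2425) and ring-normal yaw 0.75 fit well in both views. Now I'll move above the eye.

Call:
{"name": "send_rows", "arguments": {
  "targets": [
    {"x": 0.113, "y": 0.102, "z": 0.1, "spin": 0.0943, "claw": 94},
    {"x": 0.113, "y": 0.102, "z": 0.1, "spin": 0.0943},
    {"x": 0.113, "y": 0.102, "z": 0.1, "spin": 0.0943},
    {"x": 0.113, "y": 0.102, "z": 0.1, "spin": 0.0943},
    {"x": 0.113, "y": 0.102, "spin": 0.0943},
    {"x": 0.113, "y": 0.102, "spin": 0.0943},
    {"x": 0.113, "y": 0.102, "spin": 0.0943},
    {"x": 0.113, "y": 0.102, "spin": 0.0943},
    {"x": 0.113, "y": 0.102, "spin": 0.0943},
    {"x": 0.113, "y": 0.102, "spin": 0.0943},
    {"x": 0.113, "y": 0.102, "spin": 0.0943},
    {"x": 0.113, "y": 0.102, "spin": 0.0943},
    {"x": 0.113, "y": 0.102, "spin": 0.0943},
    {},
    {}
  ],
  "force": 60
}}

```text
schema error: expected keys x, y, z, spin, claw
```

Call:
{"name": "send_rows", "arguments": {
  "targets": [
    {"x": 0.113, "y": 0.102, "z": 0.1, "spin": 0.0943, "claw": 94},
    {"x": 0.113, "y": 0.102, "z": 0.1, "spin": 0.0943, "claw": 94},
    {"x": 0.113, "y": 0.102, "z": 0.1, "spin": 0.0943, "claw": 94},
    {"x": 0.113, "y": 0.102, "z": 0.1, "spin": 0.0943, "claw": 94},
    {"x": 0.113, "y": 0.102, "z": 0, "spin": 0.0943, "claw": 94},
    {"x": 0.113, "y": 0.102, "z": 0, "spin": 0.0943, "claw": 94},
    {"x": 0.113, "y": 0.102, "z": 0, "spin": 0.0943, "claw": 94},
    {"x": 0.113, "y": 0.102, "z": 0, "spin": 0.0943, "claw": 94},
    {"x": 0.113, "y": 0.102, "z": 0, "spin": 0.0943, "claw": 94},
    {"x": 0.113, "y": 0.102, "z": 0, "spin": 0.0943, "claw": 94},
    {"x": 0.113, "y": 0.102, "z": 0, "spin": 0.0943, "claw": 94},
    {"x": 0.113, "y": 0.102, "z": 0, "spin": 0.0943, "claw": 94},
    {"x": 0.113, "y": 0.102, "z": 0, "spin": 0.0943, "claw": 94},
    {"x": 0, "y": 0, "z": 0, "spin": 0, "claw": 94},
    {"x": 0, "y": 0, "z": 0, "spin": 0, "claw": 94}
  ],
  "force": 60
}}

```text
time_s: 1.6
ee_pos: [0.5053, -0.2423, 0.285]
eef_rot: [-3.141, -0.001, 2.319]
force: [-0.5, -0.3, -0.2]
grip_width: 0.0936
grip_force: 0.0
```

Call:
{"name": "send_rows", "arguments": {
  "targets": [
    {"x": 0, "y": 0, "z": -0.111, "spin": 0, "claw": 94},
    {"x": 0, "y": 0, "z": -0.111, "spin": 0, "claw": 70},
    {"x": 0, "y": 0, "z": -0.111, "spin": 0, "claw": 50},
    {"x": 0, "y": 0, "z": -0.111, "spin": 0, "claw": 50},
    {"x": 0, "y": 0, "z": -0.111, "spin": 0, "claw": 50},
    {"x": 0, "y": 0, "z": 0, "spin": 0, "claw": 10},
    {"x": 0, "y": 0, "z": 0, "spin": 0, "claw": 10},
    {"x": 0, "y": 0, "z": 0, "spin": 0, "claw": 10},
    {"x": 0, "y": 0, "z": 0, "spin": 0, "claw": 10},
    {"x": 0, "y": 0, "z": 0, "spin": 0, "claw": 10},
    {"x": 0, "y": 0, "z": 0, "spin": 0, "claw": 10}
  ],
  "force": 60
}}

```text
time_s: 2.7
ee_pos: [0.5054, -0.2426, 0.1748]
eef_rot: [3.141, 0.001, 2.32]
force: [0.5, 0.0, -0.3]
grip_width: 0.0177
grip_force: 0.0
```

Call:
{"name": "send_rows", "arguments": {
  "targets": [
    {"x": 0, "y": 0, "z": 0, "spin": 0, "claw": 5},
    {"x": 0, "y": 0, "z": 0, "spin": 0, "claw": 5},
    {"x": 0, "y": 0, "z": 0, "spin": 0, "claw": 5},
    {"x": 0, "y": 0, "z": 0.05, "spin": 0, "claw": 5},
    {"x": 0, "y": 0, "z": 0.05, "spin": 0, "claw": 5},
    {"x": 0, "y": 0, "z": 0.05, "spin": 0, "claw": 5},
    {"x": 0, "y": 0, "z": 0.05, "spin": 0, "claw": 5},
    {"x": 0, "y": 0, "z": 0.1, "spin": 0, "claw": 5},
    {"x": 0, "y": 0, "z": 0.1, "spin": 0, "claw": 5},
    {"x": 0, "y": 0, "z": 0.1, "spin": 0, "claw": 5},
    {"x": 0, "y": 0, "z": 0.1, "spin": 0, "claw": 5},
    {"x": 0, "y": 0, "z": 0.1, "spin": 0, "claw": 5},
    {"x": 0, "y": 0, "z": 0.1, "spin": 0, "claw": 5}
  ],
  "force": 60
}}

```text
time_s: 4.0
ee_pos: [0.5051, -0.2424, 0.3359]
eef_rot: [3.142, 0.0, 2.32]
force: [-0.5, 0.6, -5.7]
grip_width: 0.0154
grip_force: 59.7
```

Call:
{"name": "send_rows", "arguments": {
  "targets": [
    {"x": 0.0067, "y": 0.156, "z": 0, "spin": 0.0944, "claw": 5},
    {"x": 0.0067, "y": 0.156, "z": 0, "spin": 0.0944, "claw": 5},
    {"x": 0.0067, "y": 0.156, "z": 0, "spin": 0.0944, "claw": 5},
    {"x": 0.0067, "y": 0.156, "z": 0, "spin": 0.0944, "claw": 5},
    {"x": 0.0067, "y": 0.156, "z": 0, "spin": 0.0944, "claw": 5},
    {"x": 0.0067, "y": 0.156, "z": 0, "spin": 0.0944, "claw": 5},
    {"x": 0.0067, "y": 0.156, "z": 0, "spin": 0.0944, "claw": 5},
    {"x": 0.0067, "y": 0.156, "z": 0, "spin": 0.0944, "claw": 5},
    {"x": 0.0067, "y": 0.156, "z": 0, "spin": 0.0944, "claw": 5},
    {"x": 0.0067, "y": 0.156, "z": 0, "spin": 0.0944, "claw": 5},
    {"x": 0.0067, "y": 0.156, "z": 0, "spin": 0.0944, "claw": 5},
    {"x": 0.0067, "y": 0.156, "z": 0, "spin": 0.0944, "claw": 5},
    {"x": 0, "y": 0, "z": 0, "spin": 0, "claw": 5},
    {"x": 0, "y": 0, "z": 0, "spin": 0, "claw": 5},
    {"x": 0, "y": 0, "z": 0, "spin": 0, "claw": 5}
  ],
  "force": 60
}}

```text
time_s: 5.5
ee_pos: [0.5214, 0.1313, 0.3347]
eef_rot: [-3.141, -0.0, -2.185]
force: [-0.6, 1.0, -5.3]
grip_width: 0.0156
grip_force: 59.9
```

```bash
python3 - <<'E'
from h import *
o=get_obs();print(o["ee_pos"],o["eef_rot"],o["qpos"],o["force"],o["moment"])
im=camera("scene");cv2.imwrite("pics/s1.png",im)
k=5;x0,y0=220,60
g=cv2.resize(im[y0:y0+115,x0:x0+110],None,fx=k,fy=k,interpolation=cv2.INTER_CUBIC)
x,y,z=o["ee_pos"];a=np.linspace(0,2*np.pi,60)
zn=.012+z-.1748
def dr(cx,cy,zz,r,col):
    p=proj("scene",np.c_[cx+r*np.cos(a),cy+r*np.sin(a),0*a+zz]);cv2.polylines(g,[np.int32((p-[x0,y0])*k+2)],True,col,1)
dr(x,y,zn,.008,(0,0,255));dr(x,y,zn+.020,.011,(0,0,255));dr(x,y,zn+.1255,.026,(0,0,255))
dr(.521,.132,.149,.0235,(0,255,0));dr(.521,.132,.149,.019,(0,255,0))
cv2.imwrite("pics/s1c.png",g)
E
```

```text
[0.52137545 0.13132423 0.33471965] [-3.14141430e+00 -5.78348873e-05 -2.18511953e+00] [ 1.78706777e-01  2.09171363e-01  1.33907468e+00 -1.67699653e-04
  1.59326266e+00 -2.34856646e+00] [-0.62585488  1.01750557 -5.2939149 ] [ 0.0694812  -0.04712653 -0.04437846]
```

View pics/s1c.png

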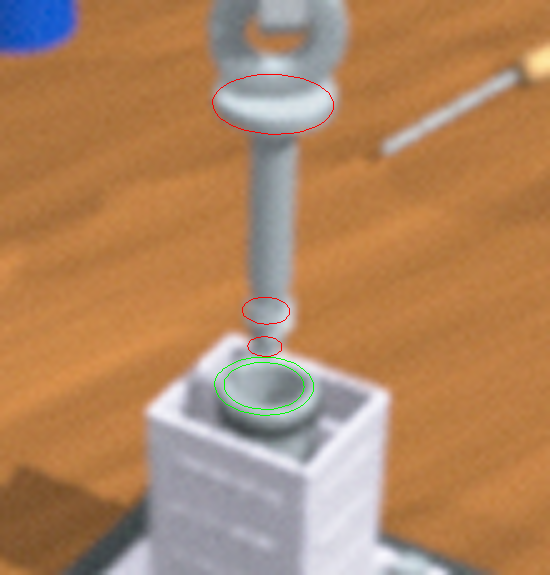

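The eye and sleeve overlays share the same small offset, so they're aligned with each other. I'll lower to just above the nut's top, then shift 5 mm in +x.

Call:
{"name": "send_rows", "arguments": {
  "targets": [
    {"x": 0, "y": 0, "z": -0.09, "spin": 0, "claw": 5},
    {"x": 0, "y": 0, "z": -0.09, "spin": 0, "claw": 5},
    {"x": 0, "y": 0, "z": -0.09, "spin": 0, "claw": 5},
    {"x": 0, "y": 0, "z": -0.09, "spin": 0, "claw": 5},
    {"x": 0, "y": 0, "z": -0.09, "spin": 0, "claw": 5},
    {"x": 0, "y": 0, "z": -0.09, "spin": 0, "claw": 5},
    {"x": 0.0125, "y": 0, "z": -0.02, "spin": 0, "claw": 5},
    {"x": 0.0125, "y": 0, "z": -0.02, "spin": 0, "claw": 5},
    {"x": 0, "y": 0, "z": 0, "spin": 0, "claw": 5},
    {"x": 0, "y": 0, "z": 0, "spin": 0, "claw": 5}
  ],
  "force": 60
}}

```text
time_s: 6.55
ee_pos: [0.5267, 0.1318, 0.2192]
eef_rot: [-3.141, 0.001, -2.184]
force: [-0.3, -1.0, -5.4]
grip_width: 0.0152
grip_force: 59.9
```

Call:
{"name": "send_rows", "arguments": {
  "targets": [
    {"x": 0, "y": 0, "z": -0.025, "spin": 0, "claw": 5},
    {"x": 0, "y": 0, "z": -0.0125, "spin": 0, "claw": 5},
    {"x": 0, "y": 0, "z": -0.0025, "spin": 0, "claw": 5},
    {"x": 0, "y": 0, "z": -0.0025, "spin": 0, "claw": 5},
    {"x": 0, "y": 0, "z": -0.0025, "spin": 0, "claw": 5},
    {"x": 0, "y": 0, "z": -0.0025, "spin": 0, "claw": 5},
    {"x": 0, "y": 0, "z": 0, "spin": 0, "claw": 5},
    {"x": 0, "y": 0, "z": 0, "spin": 0, "claw": 5}
  ],
  "force": 60
}}

```text
time_s: 7.35
ee_pos: [0.5269, 0.1321, 0.2103]
eef_rot: [-3.14, 0.002, -2.183]
force: [-1.2, 0.6, 7.5]
grip_width: 0.0152
grip_force: 59.9
```

Contact at z 0.2103 with about 13 N, so this is probably the nut's flat top. I'll probe the opposite side.

Call:
{"name": "send_rows", "arguments": {
  "targets": [
    {"x": 0, "y": 0, "z": 0.01, "spin": 0, "claw": 5},
    {"x": -0.025, "y": 0, "z": 0.01, "spin": 0, "claw": 5},
    {"x": -0.025, "y": 0, "z": 0, "spin": 0, "claw": 5},
    {"x": 0, "y": 0, "z": -0.01, "spin": 0, "claw": 5},
    {"x": 0, "y": 0, "z": -0.005, "spin": 0, "claw": 5},
    {"x": 0, "y": 0, "z": -0.005, "spin": 0, "claw": 5},
    {"x": 0, "y": 0, "z": 0, "spin": 0, "claw": 5}
  ],
  "force": 60
}}

```text
time_s: 8.05
ee_pos: [0.517, 0.1321, 0.2104]
eef_rot: [-3.14, 0.002, -2.183]
force: [-2.2, 0.4, 10.2]
grip_width: 0.0154
grip_force: 60.0
```

Call:
{"name": "send_rows", "arguments": {
  "targets": [
    {"x": 0, "y": 0, "z": 0.01, "spin": 0, "claw": 5},
    {"x": 0.0225, "y": 0.025, "z": 0.01, "spin": 0, "claw": 5},
    {"x": 0, "y": 0, "z": 0, "spin": 0, "claw": 5},
    {"x": 0, "y": 0, "z": -0.01, "spin": 0, "claw": 5},
    {"x": 0, "y": 0, "z": -0.005, "spin": 0, "claw": 5},
    {"x": 0, "y": 0, "z": -0.005, "spin": 0, "claw": 5},
    {"x": 0, "y": 0, "z": 0, "spin": 0, "claw": 5}
  ],
  "force": 60
}}

```text
time_s: 8.75
ee_pos: [0.5208, 0.1369, 0.2087]
eef_rot: [3.141, -0.0, -2.183]
force: [-0.4, -0.2, -5.8]
grip_width: 0.0156
grip_force: 59.9
```

Free here, so the nut lies towards +y. Going further down gently.

Call:
{"name": "send_rows", "arguments": {
  "targets": [
    {"x": 0, "y": 0, "z": -0.0025, "spin": 0, "claw": 5},
    {"x": 0, "y": 0, "z": -0.0025, "spin": 0, "claw": 5},
    {"x": 0, "y": 0, "z": -0.0025, "spin": 0, "claw": 5},
    {"x": 0, "y": 0, "z": 0, "spin": 0, "claw": 5}
  ],
  "force": 60
}}

```text
time_s: 9.15
ee_pos: [0.521, 0.1369, 0.2075]
eef_rot: [-3.141, 0.0, -2.183]
force: [0.7, 0.4, -4.4]
grip_width: 0.0157
grip_force: 59.9
```

Call:
{"name": "send_rows", "arguments": {
  "targets": [
    {"x": 0, "y": 0, "z": -0.0025, "spin": 0, "claw": 5},
    {"x": 0, "y": 0, "z": -0.0025, "spin": 0, "claw": 5},
    {"x": 0, "y": 0, "z": -0.0025, "spin": 0, "claw": 5},
    {"x": 0, "y": 0, "z": 0, "spin": 0, "claw": 5}
  ],
  "force": 60
}}

```text
time_s: 9.55
ee_pos: [0.5209, 0.1369, 0.2058]
eef_rot: [3.142, -0.0, -2.183]
force: [1.1, -0.2, -5.3]
grip_width: 0.0153
grip_force: 59.9
```

Call:
{"name": "send_rows", "arguments": {
  "targets": [
    {"x": 0, "y": 0, "z": -0.0025, "spin": 0, "claw": 5},
    {"x": 0, "y": 0, "z": -0.0025, "spin": 0, "claw": 5},
    {"x": 0, "y": 0, "z": -0.0025, "spin": 0, "claw": 5},
    {"x": 0, "y": 0, "z": -0.0025, "spin": 0, "claw": 5},
    {"x": 0, "y": 0, "z": 0, "spin": 0, "claw": 5}
  ],
  "force": 60
}}

```text
time_s: 10.05
ee_pos: [0.5209, 0.1369, 0.2039]
eef_rot: [3.142, -0.0, -2.183]
force: [0.6, -0.1, -5.4]
grip_width: 0.0153
grip_force: 59.9
```

Call:
{"name": "send_rows", "arguments": {
  "targets": [
    {"x": 0, "y": 0, "z": -0.0025, "spin": 0, "claw": 5},
    {"x": 0, "y": 0, "z": -0.0025, "spin": 0, "claw": 5},
    {"x": 0, "y": 0, "z": -0.0025, "spin": 0, "claw": 5},
    {"x": 0, "y": 0, "z": -0.0025, "spin": 0, "claw": 5},
    {"x": 0, "y": 0, "z": 0, "spin": 0, "claw": 5}
  ],
  "force": 60
}}

```text
time_s: 10.55
ee_pos: [0.5209, 0.1369, 0.2019]
eef_rot: [3.142, -0.0, -2.183]
force: [0.6, 0.4, -5.6]
grip_width: 0.0154
grip_force: 59.9
```

Call:
{"name": "send_rows", "arguments": {
  "targets": [
    {"x": 0, "y": 0, "z": -0.0025, "spin": 0, "claw": 5},
    {"x": 0, "y": 0, "z": -0.0025, "spin": 0, "claw": 5},
    {"x": 0, "y": 0, "z": -0.0025, "spin": 0, "claw": 5},
    {"x": 0, "y": 0, "z": -0.0025, "spin": 0, "claw": 5},
    {"x": 0, "y": 0, "z": 0, "spin": 0, "claw": 5}
  ],
  "force": 60
}}

```text
time_s: 11.05
ee_pos: [0.5209, 0.1369, 0.1998]
eef_rot: [3.141, -0.0, -2.183]
force: [1.4, 1.5, -4.9]
grip_width: 0.0153
grip_force: 59.9
```

Call:
{"name": "send_rows", "arguments": {
  "targets": [
    {"x": 0, "y": 0, "z": -0.0025, "spin": 0, "claw": 5},
    {"x": 0, "y": 0, "z": -0.0025, "spin": 0, "claw": 5},
    {"x": 0, "y": 0, "z": -0.0025, "spin": 0, "claw": 5},
    {"x": 0, "y": 0, "z": 0, "spin": 0, "claw": 5}
  ],
  "force": 60
}}

```text
time_s: 11.45
ee_pos: [0.5209, 0.1369, 0.1984]
eef_rot: [3.142, -0.0, -2.183]
force: [1.8, 1.0, -5.6]
grip_width: 0.0154
grip_force: 59.9
```

Call:
{"name": "send_rows", "arguments": {
  "targets": [
    {"x": 0, "y": 0, "z": -0.0025, "spin": 0, "claw": 5},
    {"x": 0, "y": 0, "z": -0.0025, "spin": 0, "claw": 5},
    {"x": 0, "y": 0, "z": 0, "spin": 0, "claw": 5}
  ],
  "force": 60
}}

```text
time_s: 11.75
ee_pos: [0.5209, 0.1369, 0.1973]
eef_rot: [3.142, -0.0, -2.183]
force: [0.2, 0.6, -4.0]
grip_width: 0.0152
grip_force: 59.9
```

Call:
{"name": "send_rows", "arguments": {
  "targets": [
    {"x": 0, "y": 0, "z": -0.0025, "spin": 0, "claw": 5},
    {"x": 0, "y": 0, "z": -0.0025, "spin": 0, "claw": 5},
    {"x": 0, "y": 0, "z": 0, "spin": 0, "claw": 5}
  ],
  "force": 60
}}

```text
time_s: 12.05
ee_pos: [0.5209, 0.1369, 0.1964]
eef_rot: [3.142, -0.0, -2.183]
force: [1.2, 0.3, -5.3]
grip_width: 0.0156
grip_force: 59.9
```

Call:
{"name": "send_rows", "arguments": {
  "targets": [
    {"x": 0, "y": 0, "z": -0.0025, "spin": 0, "claw": 5},
    {"x": 0, "y": 0, "z": -0.0025, "spin": 0, "claw": 5},
    {"x": 0, "y": 0, "z": 0, "spin": 0, "claw": 5}
  ],
  "force": 60
}}

```text
time_s: 12.35
ee_pos: [0.5211, 0.137, 0.1959]
eef_rot: [-3.141, 0.001, -2.183]
force: [0.3, 0.6, 1.2]
grip_width: 0.0155
grip_force: 59.9
```

Call:
{"name": "send_rows", "arguments": {
  "targets": [
    {"x": 0, "y": 0, "z": -0.0025, "spin": 0, "claw": 5},
    {"x": 0, "y": 0, "z": -0.0025, "spin": 0, "claw": 5},
    {"x": 0, "y": 0, "z": 0, "spin": 0, "claw": 5}
  ],
  "force": 60
}}

```text
time_s: 12.65
ee_pos: [0.5214, 0.1371, 0.1956]
eef_rot: [-3.14, 0.002, -2.183]
force: [-0.1, 0.3, 8.1]
grip_width: 0.0157
grip_force: 59.9
```

Threads are resting at z ≈ 0.196 (collar about 9.7 mm up, so roughly 0.69 turn to home). I'll turn clockwise, following the pitch.

Call:
{"name": "send_rows", "arguments": {
  "targets": [
    {"x": 0, "y": 0, "z": -0.0016, "spin": -0.09, "claw": 5},
    {"x": 0, "y": 0, "z": -0.0016, "spin": -0.09, "claw": 5},
    {"x": 0, "y": 0, "z": -0.0016, "spin": -0.09, "claw": 5},
    {"x": 0, "y": 0, "z": -0.0016, "spin": -0.09, "claw": 5},
    {"x": 0, "y": 0, "z": 0, "spin": 0, "claw": 5}
  ],
  "force": 60
}}

```text
time_s: 13.15
ee_pos: [0.5215, 0.1373, 0.1943]
eef_rot: [3.142, 0.003, -2.754]
force: [0.1, 2.1, 6.5]
grip_width: 0.0154
grip_force: 59.9
```

Call:
{"name": "send_rows", "arguments": {
  "targets": [
    {"x": 0, "y": 0, "z": -0.0016, "spin": -0.09, "claw": 5},
    {"x": 0, "y": 0, "z": -0.0016, "spin": -0.09, "claw": 5},
    {"x": 0, "y": 0, "z": -0.0016, "spin": -0.09, "claw": 5},
    {"x": 0, "y": 0, "z": -0.0016, "spin": -0.09, "claw": 5},
    {"x": 0, "y": 0, "z": -0.0016, "spin": -0.09, "claw": 5},
    {"x": 0, "y": 0, "z": -0.0016, "spin": -0.09, "claw": 5},
    {"x": 0, "y": 0, "z": 0, "spin": 0, "claw": 5}
  ],
  "force": 60
}}

```text
time_s: 13.85
ee_pos: [0.5217, 0.1373, 0.1924]
eef_rot: [3.139, 0.002, 2.681]
force: [1.4, 2.4, 6.1]
grip_width: 0.0156
grip_force: 60.1
```

Call:
{"name": "send_rows", "arguments": {
  "targets": [
    {"x": 0, "y": 0, "z": -0.0016, "spin": -0.09, "claw": 5},
    {"x": 0, "y": 0, "z": -0.0016, "spin": -0.09, "claw": 5},
    {"x": 0, "y": 0, "z": -0.0016, "spin": -0.09, "claw": 5},
    {"x": 0, "y": 0, "z": -0.0016, "spin": -0.09, "claw": 5},
    {"x": 0, "y": 0, "z": -0.0016, "spin": -0.09, "claw": 5},
    {"x": 0, "y": 0, "z": -0.0016, "spin": -0.09, "claw": 5},
    {"x": 0, "y": 0, "z": 0, "spin": 0, "claw": 5}
  ],
  "force": 60
}}

```text
time_s: 14.55
ee_pos: [0.5219, 0.1371, 0.1907]
eef_rot: [3.138, 0.0, 1.833]
force: [2.0, 1.5, 8.3]
grip_width: 0.0154
grip_force: 60.0
```

Call:
{"name": "send_rows", "arguments": {
  "targets": [
    {"x": 0, "y": 0, "z": -0.0016, "spin": -0.09, "claw": 5},
    {"x": 0, "y": 0, "z": -0.0016, "spin": -0.09, "claw": 5},
    {"x": 0, "y": 0, "z": -0.0016, "spin": -0.09, "claw": 5},
    {"x": 0, "y": 0, "z": -0.0016, "spin": -0.09, "claw": 5},
    {"x": 0, "y": 0, "z": -0.0016, "spin": -0.09, "claw": 5},
    {"x": 0, "y": 0, "z": -0.0016, "spin": -0.09, "claw": 5},
    {"x": 0, "y": 0, "z": 0, "spin": 0, "claw": 5}
  ],
  "force": 60
}}

```text
time_s: 15.25
ee_pos: [0.5218, 0.1371, 0.1887]
eef_rot: [3.139, -0.002, 0.984]
force: [1.7, 0.5, 8.4]
grip_width: 0.0156
grip_force: 59.9
```

Call:
{"name": "send_rows", "arguments": {
  "targets": [
    {"x": 0, "y": 0, "z": -0.0016, "spin": -0.09, "claw": 5},
    {"x": 0, "y": 0, "z": -0.0016, "spin": -0.09, "claw": 5},
    {"x": 0, "y": 0, "z": -0.0016, "spin": -0.09, "claw": 5},
    {"x": 0, "y": 0, "z": -0.0016, "spin": -0.09, "claw": 5},
    {"x": 0, "y": 0, "z": -0.0016, "spin": -0.09, "claw": 5},
    {"x": 0, "y": 0, "z": 0, "spin": 0, "claw": 5}
  ],
  "force": 60
}}

```text
time_s: 15.85
ee_pos: [0.5218, 0.1371, 0.1872]
eef_rot: [3.141, -0.003, 0.278]
force: [1.0, 1.1, 7.6]
grip_width: 0.0161
grip_force: 59.9
```

```bash
python3 -c "
from station import *
o=get_obs();print(o['qpos'],o['force'],o['moment'],o['ee_pos'])"
```

```text
[1.89044621e-01 2.90004225e-01 1.57730161e+00 1.31036256e-04
 1.27093945e+00 1.48227301e+00] [0.96848639 1.08343177 7.64056459] [ 0.41403511 -0.51133608 -0.00672671] [0.52175707 0.1371258  0.18718559]
```

Call:
{"name": "send_rows", "arguments": {
  "targets": [
    {"x": 0, "y": 0, "z": -0.0016, "spin": -0.09, "claw": 5},
    {"x": 0, "y": 0, "z": -0.0016, "spin": -0.09, "claw": 5},
    {"x": 0, "y": 0, "z": 0, "spin": 0, "claw": 5}
  ],
  "force": 60
}}

```text
time_s: 16.15
ee_pos: [0.5216, 0.1372, 0.1865]
eef_rot: [-3.141, -0.003, -0.005]
force: [-0.4, 1.5, 9.0]
grip_width: 0.0156
grip_force: 60.0
```

```bash
python3 -c "
from station import *
o=get_obs();print(o['qpos'][5],o['force'],o['moment'],o['ee_pos'])"
```

```text
1.7650792837494027 [-0.41997562  1.45828574  9.01718005] [ 0.65446714 -0.03486764 -0.08824627] [0.52164676 0.13724138 0.18652479]
```

Call:
{"name": "send_rows", "arguments": {
  "targets": [
    {"x": 0, "y": 0, "z": -0.0016, "spin": -0.09, "claw": 5},
    {"x": 0, "y": 0, "z": -0.0016, "spin": -0.09, "claw": 5},
    {"x": 0, "y": 0, "z": 0, "spin": 0, "claw": 5}
  ],
  "force": 60
}}

```text
time_s: 16.45
ee_pos: [0.5223, 0.1368, 0.1864]
eef_rot: [-3.14, -0.005, -0.288]
force: [4.0, -0.4, 11.5]
grip_width: 0.0154
grip_force: 59.9
```

```bash
python3 -c "
from station import *
o=get_obs();print(o['qpos'][5],o['force'],o['moment'],o['ee_pos'])"
```

```text
2.04756689657157 [ 3.99377029 -0.36911957 11.45044507] [ 0.08611858 -0.75193106 -0.01141869] [0.52234053 0.13679561 0.18643575]
```

Call:
{"name": "send_rows", "arguments": {
  "targets": [
    {"x": 0, "y": 0, "z": 0, "spin": -0.09, "claw": 5},
    {"x": 0, "y": 0, "z": 0, "spin": -0.09, "claw": 5},
    {"x": 0, "y": 0, "z": 0, "spin": 0, "claw": 5}
  ],
  "force": 60
}}

```text
time_s: 16.75
ee_pos: [0.5226, 0.1368, 0.1864]
eef_rot: [-3.138, -0.005, -0.571]
force: [6.5, -0.9, 10.0]
grip_width: 0.0155
grip_force: 60.0
```

```bash
python3 - <<'E'
from h import *
o=get_obs();print(o['qpos'][5],o['force'],o['moment'],o['ee_pos'],o['eef_rot'])
im=camera("scene")[80:190,220:330];im2=camera("top")[195:260,185:250]
cv2.imwrite("pics/s2.png",np.hstack([cv2.resize(im,(440,440),interpolation=cv2.INTER_CUBIC),cv2.resize(im2,(340,440),interpolation=cv2.INTER_CUBIC)]))
E
```

```text
2.330196899894821 [ 6.45785876 -0.87416859 10.00976556] [ 0.10156919 -1.20586254  0.15141612] [0.52257608 0.13681081 0.18643373] [-3.1383094  -0.00455199 -0.57054942]
```

View pics/s2.png

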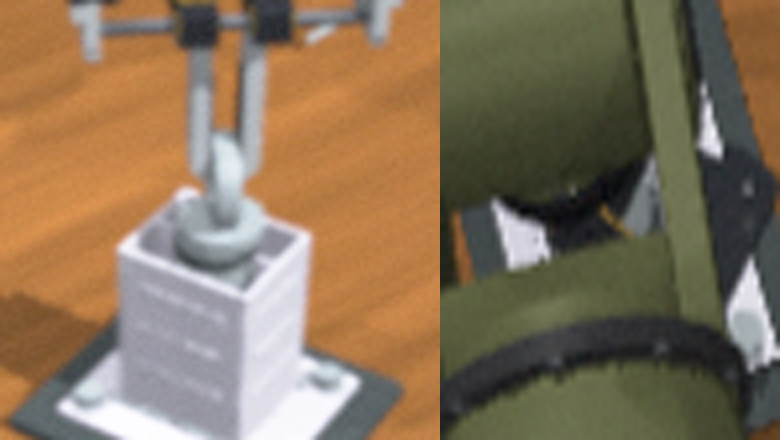

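The tool stopped sinking at z 0.1864, the expected home height, and the picture shows the collar on the rim. I'll release and rise to look.

Call:
{"name": "send_rows", "arguments": {
  "targets": [
    {"x": 0, "y": 0, "z": 0, "spin": 0, "claw": 50},
    {"x": 0, "y": 0, "z": 0, "spin": 0, "claw": 50},
    {"x": 0, "y": 0, "z": 0, "spin": 0, "claw": 50},
    {"x": 0, "y": 0, "z": 0, "spin": 0, "claw": 50},
    {"x": 0, "y": 0, "z": 0, "spin": 0, "claw": 50}
  ],
  "force": 60
}}

```text
time_s: 17.35
ee_pos: [0.5208, 0.1369, 0.1844]
eef_rot: [3.141, 0.0, -0.565]
force: [0.6, 0.8, 1.0]
grip_width: 0.0492
grip_force: 0.0
```

Call:
{"name": "send_rows", "arguments": {
  "targets": [
    {"x": 0, "y": 0, "z": 0.1, "spin": 0, "claw": 50},
    {"x": 0, "y": 0, "z": 0.2, "spin": 0, "claw": 50},
    {"x": 0, "y": 0, "z": 0.2, "spin": 0, "claw": 50},
    {"x": 0, "y": 0, "z": 0.2, "spin": 0, "claw": 50},
    {"x": 0, "y": 0, "z": 0, "spin": 0, "claw": 50}
  ],
  "force": 60
}}

```text
time_s: 17.85
ee_pos: [0.5219, 0.1371, 0.3299]
eef_rot: [-3.136, -0.006, -0.565]
force: [0.0, 0.5, -0.4]
grip_width: 0.05
grip_force: 0.0
```

```bash
python3 - <<'E'
from h import *
o=get_obs();print(o['force'],o['ee_pos'],o['eef_rot'])
x0,y0,k=240,100,8
im=camera("scene");cv2.imwrite("pics/s3f.png",im)
g=cv2.resize(im[y0:y0+70,x0:x0+70],None,fx=k,fy=k,interpolation=cv2.INTER_CUBIC)
r=g.copy();a=np.linspace(0,2*np.pi,60)
def dr(cx,cy,zz,rr,col):
    p=proj("scene",np.c_[cx+rr*np.cos(a),cy+rr*np.sin(a),0*a+zz]);cv2.polylines(r,[np.int32((p-[x0,y0])*k+4)],True,col,1)
dr(.5218,.1371,.149,.026,(0,0,255));dr(.5218,.1371,.156,.026,(0,0,255));dr(.521,.132,.149,.0235,(0,255,0))
cv2.imwrite("pics/s3.png",cv2.resize(np.hstack([g,r]),(800,400)))
E
```

```text
[ 0.02574301  0.49065863 -0.39525031] [0.52193035 0.13713147 0.32989012] [-3.13598193 -0.00606709 -0.56533948]
```

View pics/s3.png

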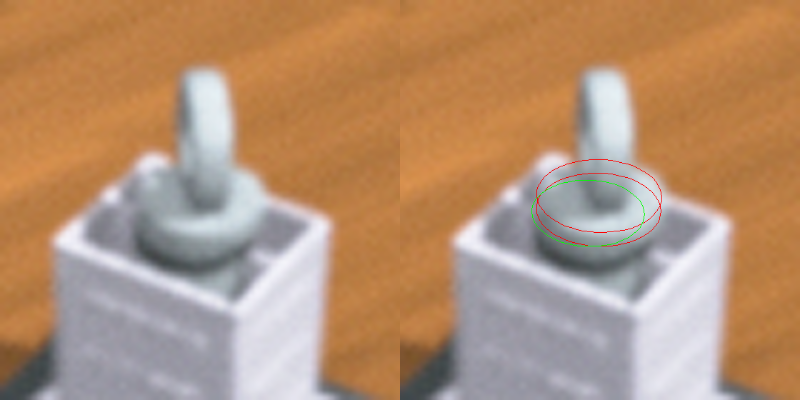

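The collar sits on the rim, the ring is upright and the gripper is clear. The tool came down 23.9 mm from the nut-top contact against the 24.5 mm expected, so the collar is within about 0.6 mm of the rim. Handing in.

```bash
python3 -c "
from station import *
print(hand_in())"
```

```text
the job is handed in; nothing more can be done
None
```

The towing eye is screwed into the crash box, released and handed in at about 18 s. I estimate its collar is within about 0.6 mm of the sleeve's rim; I did not re-grip to confirm, and the hand-in returned no verdict.

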